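# Index a honey jar to its brace and twist off the tight cap

### The arm

A 6-joint arm with a two-finger parallel gripper is mounted at the origin on the work surface. World frame = base frame: x ahead of the robot, y to its left, z up, the work surface at z = 0. Lengths are in mm, angles in rad, forces in N, time in s.
With the tool pointing down it reaches from about 250 to 800 mm from the base axis. Payload 8.5 kg.
Tool frame: the origin (TCP) lies where the fingers leave the gripper's body, on its centre line; the fingertips stand 73 mm ahead of it and the grasp point (between the pads) lies 54 mm ahead of it; z points along the fingers, y is the direction in which the jaws open and shut (so a half turn about z gives the same grasp; the last joint's range is limited). The gripper opens to 85 mm and grips with 20 to 120 N. Pads are 22 mm wide; open, the fingers measure 114 mm over their backs; the gripper's body (76 mm by 85 mm) begins 54 mm behind the grasp point. The pads swing forward as they close: fully open they stand 13 mm farther back than shut.
Start: joints at [1.247, 0.238, -0.013, 1.319, 0, 1.571], TCP at [167.027, 497.683, 303.876] pointing down, gripper open.
Joint ranges: [-2.66, 2.66], [-1.03, 1.9], [-1.14, 1.46], [-1.82, 2.27], [-1.45, 1.34], [-3.14, 3.14]. Speed limits (rad/s): [2.22, 2.22, 2.79, 3.14, 3.14, 3.14].

### API

Orientations are given as a unit quaternion [x, y, z, w].
In Python, from station import robot gives the robot as it stands. The module is installed in compiled form; this text tells all that it offers. Calls block until the motion is done:
- robot.move_to(position, orientation): joint-space move of the TCP to a pose.
- robot.servo_line(position, orientation=None, v=150, stop_force=None): straight line of the TCP; orientation=None keeps the orientation; v is the mean speed in mm/s. With stop_force (N) it stops when the force on the tool has changed by that much, and returns True; else False.
- robot.movej(angles): joint-space move.
- robot.command_gripper(opening, effort=None): finger opening in mm; effort is the grip in N (None keeps the last); returns when the fingers have stopped.
- robot.dwell(seconds).
- robot.inverse_kinematics(position, orientation): joint angles nearest the present ones, or None.
- robot.capture(name): name is "scene" or "top" or "wrist"; returns a dict with "pixels" (420x560x3 uint8, red, green, blue), "fx", "fy", "cx", "cy" (pixels), "pose" (4x4, takes a point from camera to world coordinates). Camera axes: x right, y up, looking along -z (the intrinsics and any distortion apply to the point x, -y, -z); pixel columns grow to the right and rows downward; lengths in mm; the calibration is good to about 2 mm. A picture is of the moment at which its call begins. There is no depth.
A pose or a line that the arm cannot do raises robot.PlanningError and nothing moves.
- robot.sign_off(): hands the job in, once; it reports no verdict.
Readings, each from a call of its own:
- robot.read_clock(): time.
- robot.read_q(): joint angles.
- robot.read_qd(): joint speeds.
- robot.read_effort(): joint torques, N m.
- robot.read_tool_pos(): TCP position.
- robot.read_orientation(): TCP orientation.
- robot.read_force(): force on the tool from outside, world axes, zero at the start.
- robot.read_wrist_torque(): the same for the moment, N m.
- robot.read_gripper_width(): finger opening in mm.
Only numpy, scipy, OpenCV 4.12 (cv2) and the standard library are available. Lean on these libraries where they do the work, as an engineer would, in place of code of your own. Each camera call takes 0.05 s, during which the arm holds its last target.

### The job

Push the blue carrier with the honey jar along its rail until it clicks into the next station, where the yellow cheeks brace the jar. Then twist the tight red cap anticlockwise until its thread lets go, without pulling the jar up, and lift it straight up. Finish still holding the cap in the gripper, level and just above the mouth of the jar, clear of it by a finger's width or two; leave the carrier in its station with the jar standing in it, and do not disturb the other things on the table.

Things in the scene. Friction and masses are not known exactly. Their poses are not given: they have to be found in the camera images.
- push_post (a point): Orange upright post at the rear end of the blue carrier: 30 mm wide across the rail (own x), 12 mm thick along the rail (own y), foot 34 mm and top 100 mm above the table. The point is its centre, 67 mm above the table. y points along the rail towards the station, z up. Pressing on its rear (-y) face, free of obstacles, drives the carrier. The jar's centre is 115 mm ahead (+y).
- carrier: Blue carrier, 210 mm long, 96 mm wide, 350 g, captured in the rail and sliding only along it (own y, 1.2 mm play) easily, with 2 to 4 N of friction; it has a round nest 7 mm deep for the jar, which stands 34 mm above the table. Origin: middle of its underside, 10 mm above the table; z up.
- post_home (a point): Fixed point on the rail unit: where the centre of the push post is when the carrier is in its station; axes as push_post (y along the rail, towards the station). A spring ball at the +x side drops into a notch of the carrier there and holds it; getting over it takes about 5 N more. The rail goes on for 20 to 25 mm beyond the station to an end stop.
- rail_unit: Fixed rail unit: aluminium base plate 190 x 450 mm. At the station two yellow cheeks 75 mm (at the mouth 74 mm) apart, 46 to 80 mm above the table, with a flared mouth, flank the jar, centred 115 mm ahead (+y) of post_home, and stop it from turning; their brackets reach 79 mm to each side and no higher than 80 mm. Origin on the table under the rail's middle line; y along the rail towards the station.
- jar_mouth (a point): Square amber glass jar, 70 x 70 mm, 400 to 650 g, loose in the carrier's round nest, where it can turn unless braced. Its shoulder is 80 mm above its foot. The point is the centre of its mouth, 107 mm above its foot (141 mm above the table). z up, x and y square with its sides.
- cap_mid (a point): Red cap, 58 mm across, 27 mm tall, 50 g, ribbed side, white stripe on top along its own x. The point is its centre, half-way up: screwed on, 101.5 mm above the jar's foot (135.5 mm above the table), its lower edge 8 mm above the jar's shoulder, its x within a few degrees of the jar's x. Lifted by 19 mm or more, its lower edge is clear above the mouth. z up.
- mix_bowl: Bystander, to be left alone: steel mixing bowl, 200 mm across, 75 mm tall. Origin at the middle of its underside.
- spice_tin: Bystander, to be left alone: plain aluminium tin, 60 mm across, 75 mm tall, standing beyond the rail unit (160 to 200 mm from the rail's middle). Origin at the middle of its underside.
- spare_jar: Bystander, to be left alone: closed green jar with a white lid, 64 mm across, 85 mm tall, standing beyond the rail unit (160 to 200 mm from the rail's middle). Origin at the middle of its underside.
- scraper: Bystander, to be left alone: spatula with wooden handle, lying flat.
- egg_brush: Bystander, to be left alone: wooden pastry brush, lying flat.
- cup: Bystander, to be left alone: white cup, 72 mm across, 70 mm tall. Origin at the middle of its underside.
- cap: The red cap: origin at the centre of its lower edge, axes as cap_mid. Quick three-lug thread without rise, kept tight by a spring seal (resists with up to 0.7 N m): turn it anticlockwise from above 45 degrees, plus up to 10 that the jar gives in the brace, to free it; a stop comes at 90 and binds if forced, so 65 to 80 is right. Lifting it too soon lifts the jar. Freed, it is pushed up 2 to 3 mm.
- jar: The same jar: origin at the centre of its foot, axes as jar_mouth.
There are look-alikes about, which are no part of the job. Several things have the shape of the cap; the one meant has the colours described above.

How it is judged:
By the outcome, as a careful person would: the job done as asked, in the order asked, and still so for the second after the job is handed in, while the arm keeps its last pose, push and grip.
It also fails if it takes over 58 s, if anything falls off the work surface, if the arm or the gripper's body presses on something with over 40 N, if the wrist force passes 120 N, or if a joint passes its speed limit or range.

## Working session

There is one attempt and no reset: what is moved stays moved. The work goes in short steps, each a Python script; the robot and the scene stay as the last script left them, time stands still between calls to the robot, and variables do not carry over. Pictures are saved under pics/ and viewed, and the job is handed in when it is done.

```bash
mkdir -p pics; ls; cat > h.py <<'E'
import numpy as np, cv2
from station import robot
def snap(name,fn):
    c=robot.capture(name); cv2.imwrite('pics/'+fn,cv2.cvtColor(c['pixels'],cv2.COLOR_RGB2BGR)); np.savez('pics/'+fn[:-4]+'.npz',**{k:c[k] for k in c}); return c
def load(fn): return dict(np.load('pics/'+fn+'.npz'))
def ray(c,u,v):
    P=np.array(c['pose']); d=np.array([(u-c['cx'])/c['fx'],-(v-c['cy'])/c['fy'],-1.]); return P[:3,3],P[:3,:3]@d
def atz(c,u,v,z):
    o,d=ray(c,u,v); return o+d*(z-o[2])/d[2]
def proj(c,p):
    P=np.array(c['pose']); q=P[:3,:3].T@(np.array(p)-P[:3,3]); return c['cx']+c['fx']*q[0]/-q[2], c['cy']+c['fy']*-q[1]/-q[2]
E
python3 - <<'E'
from h import *
for n in ['scene','top','wrist']:
    c=snap(n,n+'0.png'); print(n,[k for k in c],c['fx'],c['cx'],c['cy'],np.round(c['pose'],3).tolist(), c.get('dist'))
print(robot.read_clock(),robot.read_orientation())
E
```

```text
pics
scene ['pixels', 'fx', 'fy', 'cx', 'cy', 'pose'] 490.7655924350009 278.9378985637296 205.1499335514507 [[-0.538, -0.449, 0.713, 1527.001], [0.843, -0.308, 0.442, 611.271], [0.021, 0.839, 0.544, 867.816], [0.0, 0.0, 0.0, 1.0]] None
top ['pixels', 'fx', 'fy', 'cx', 'cy', 'pose'] 478.52732118854584 278.6853319887026 211.7438596872297 [[-0.015, 0.988, -0.152, 274.489], [-1.0, -0.014, 0.006, 12.821], [0.004, 0.152, 0.988, 1747.834], [0.0, 0.0, 0.0, 1.0]] None
wrist ['pixels', 'fx', 'fy', 'cx', 'cy', 'pose'] 344.69082554606314 277.6611984543509 207.1452707301459 [[0.318, -0.916, -0.244, 103.271], [0.948, 0.307, 0.084, 517.71], [-0.002, -0.258, 0.966, 374.019], [0.0, 0.0, 0.0, 1.0]] None
0.15 [ 1.61212060e-01  9.86919624e-01 -5.65573168e-04 -9.11567529e-05]
```

View pics/scene0.png

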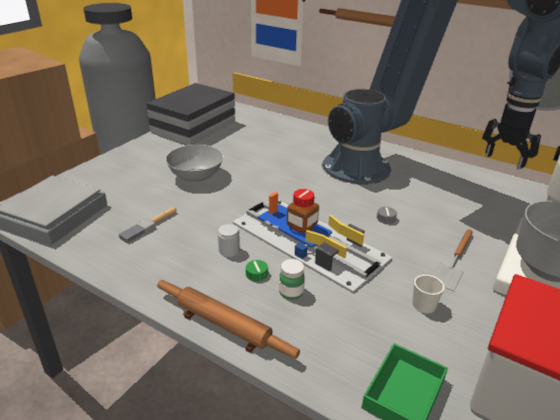

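View pics/top0.png

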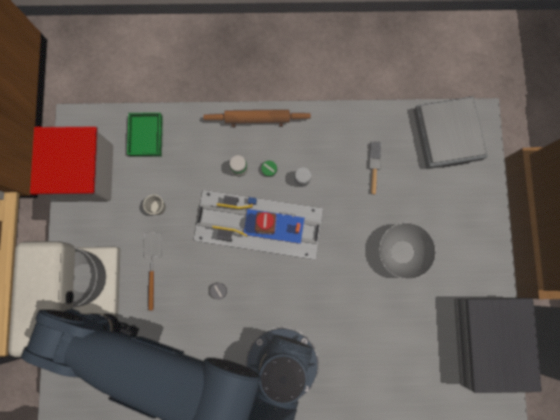

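View pics/wrist0.png

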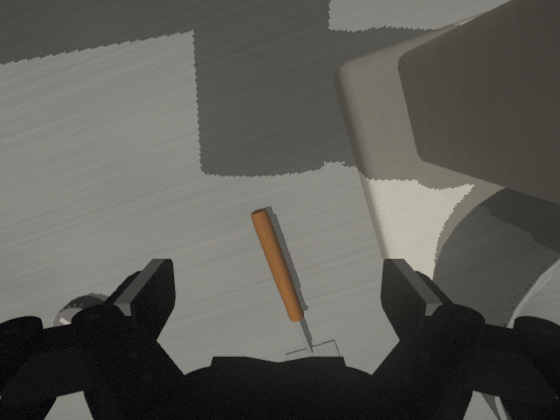

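Scene view: the red cap on the amber jar is at (303,197), with a green look-alike at (257,270) and a grey one at (387,214). Only the first fits, since it is red with a white stripe and sits on the jar. The orange post is at (273,203) in the scene view and (298,228) in the top view. The cheeks are to the left in the top view, towards +y. I'll enlarge both views to confirm.

```bash
python3 - <<'E'
from h import *
a=cv2.imread('pics/top0.png')[180:270,185:335]; cv2.imwrite('pics/topc.png',cv2.resize(a,None,fx=5.2,fy=5.2,interpolation=cv2.INTER_CUBIC))
a=cv2.imread('pics/scene0.png')[175:285,225:395]; cv2.imwrite('pics/scenec.png',cv2.resize(a,None,fx=4.7,fy=4.7,interpolation=cv2.INTER_CUBIC))
t=load('top0')
for n,u,v,z in [('cap top',265,221,149),('post top',298,228,100),('grey',219,291,20),('cup',153,205,70)]: print(n,atz(t,u,v,z).round())
cs=[(207,192),(323,208),(317,258),(195,240)]
P=[atz(t,u,v,5)[:2] for u,v in cs]; print(np.round(P))
E
```

```text
cap top [489.  50. 149.]
post top [470. -63. 100.]
grey [258. 220.  20.]
cup [563. 449.  70.]
[[ 620.  267.]
 [ 554. -161.]
 [ 370. -134.]
 [ 442.  310.]]
```

View pics/topc.png

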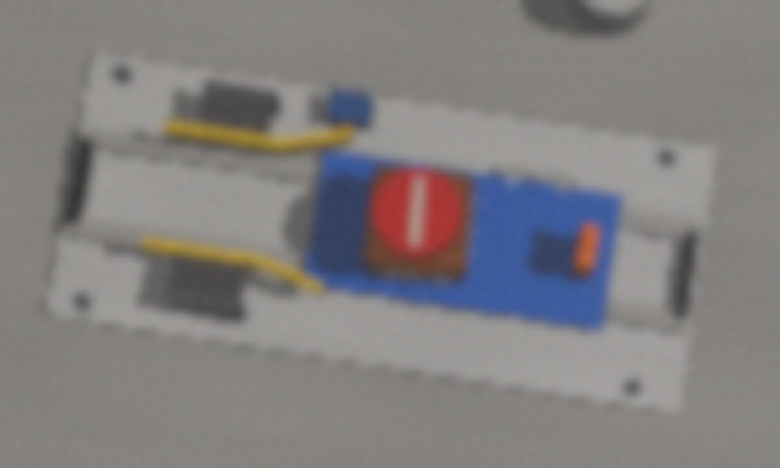

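View pics/scenec.png

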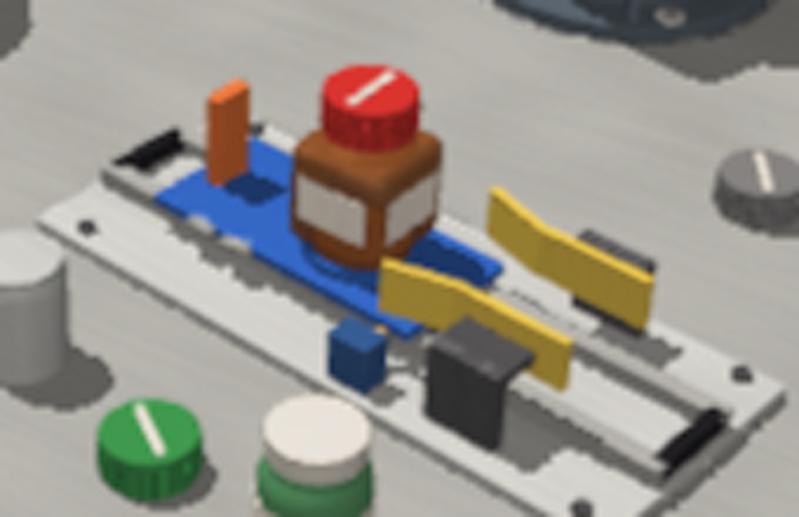

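```bash
cat >> h.py <<'E'
from scipy.spatial.transform import Rotation as R
def down(yaw): # tool y axis heading = yaw, z down
    y=np.array([np.cos(yaw),np.sin(yaw),0]); z=np.array([0,0,-1.]); x=np.cross(y,z)
    return R.from_matrix(np.c_[x,y,z])
E
python3 - <<'E'
from h import *
t=load('top0')
cs=[(95,52),(715,145),(682,410),(50,315)]
P=np.array([atz(t,185+u/5.2,180+v/5.2,8)[:2] for u,v in cs]); print(P.round())
print(np.linalg.norm(np.diff(np.r_[P,P[:1]],axis=0),axis=1))
d=(P[0]-P[1])+(P[3]-P[2]); print('rail heading',np.degrees(np.arctan2(d[1],d[0])),'ctr',P.mean(0))
w=load('wrist0'); T=robot.read_tool_pos(); Rt=R.from_quat(robot.read_orientation())
print('tool yaw',np.degrees(np.arctan2(*Rt.as_matrix()[1::-1,1])))
Rc=Rt.as_matrix().T@w['pose'][:3,:3]; tc=Rt.as_matrix().T@(w['pose'][:3,3]-T); print(Rc.round(3),tc.round(1))
np.savez('handeye.npz',Rc=Rc,tc=tc)
for yaw in range(0,360,30):
    q=robot.inverse_kinematics([480,60,330],down(np.radians(yaw)).as_quat()); print(yaw,None if q is None else np.round(q,2))
E
```

```text
[[ 627.  281.]
 [ 554. -159.]
 [ 367. -131.]
 [ 440.  310.]]
[445.68098795 188.88120527 446.97633601 189.65436752]
rail heading 80.56956169053964 ctr [497.04893397  75.4163295 ]
tool yaw 71.44548583053002
[[ 0.     0.966  0.258]
 [ 1.    -0.     0.001]
 [ 0.001  0.258 -0.966]] [ 66.8  -1.2 -70.6]
0 [ 0.12  0.16 -0.05  1.36  0.    1.7 ]
30 [ 0.12  0.16 -0.05  1.36  0.    1.17]
60 [ 0.12  0.16 -0.05  1.36  0.    0.65]
90 [ 0.12  0.16 -0.05  1.36  0.    0.12]
120 [ 0.12  0.16 -0.05  1.36  0.   -0.4 ]
150 [ 0.12  0.16 -0.05  1.36  0.   -0.92]
180 [ 0.12  0.16 -0.05  1.36  0.   -1.45]
210 [ 0.12  0.16 -0.05  1.36  0.   -1.97]
240 [ 0.12  0.16 -0.05  1.36  0.   -2.49]
270 [ 0.12  0.16 -0.05  1.36  0.   -3.02]
300 [ 0.12  0.16 -0.05  1.36  0.    2.74]
330 [ 0.12  0.16 -0.05  1.36  0.    2.22]
```

```bash
python3 - <<'E'
from h import *
h=np.radians(80.57)
robot.move_to([506,130,400],down(h+np.pi/2).as_quat())
snap('wrist','w1.png'); snap('top','t1.png'); print(robot.read_clock(),robot.read_tool_pos())
E
```

```text
2.5667 [505.87383284 130.4198333  399.91019707]
```

View pics/w1.png

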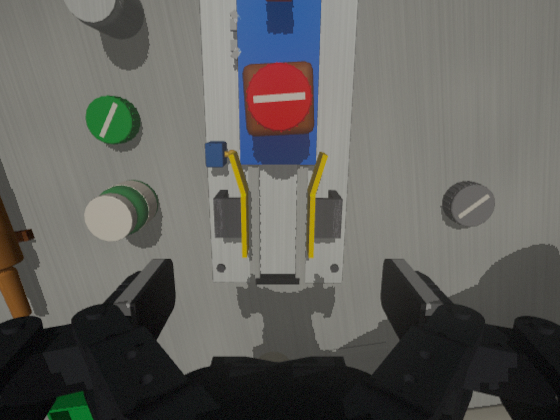

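The wrist view shows the red cap top at (279,97), with its stripe nearly square with the rail. The cheeks run from rows 152 to 256, the post is at the top edge around (282,0), and the plate edges are at columns ~200–358.

```bash
python3 - <<'E'
from h import *
c=load('w1'); h=np.radians(80.57); u=np.array([np.cos(h),np.sin(h)]); x=np.array([u[1],-u[0]]); O=np.array([497,75.4])
hsv=cv2.cvtColor(c['pixels'],cv2.COLOR_RGB2HSV)
m=cv2.inRange(hsv,(0,180,110),(6,255,255))|cv2.inRange(hsv,(172,180,110),(180,255,255)); m[140:]=0
n,l,s,ce=cv2.connectedComponentsWithStats(m); i=1+np.argmax(s[1:,4]); print(s[i],ce[i])
def show(nm,U,V,z):
    p=atz(c,U,V,z)[:2]; print(nm,p.round(1),'rail(x,y)',((p-O)@x).round(1),((p-O)@u).round(1))
sx,sy,sw,sh,_=s[i]
show('cap c bbox',sx+sw/2-.5,sy+sh/2-.5,149)
show('stripeL',253,99,149);show('stripeR',305,96,149)
for nm,U,V,z in [('Lmouth',229,152,80),('Lbend',244,198,80),('Lend',245,256,80),('Rmouth',324,155,80),('Rbend',311,196,80),('Rend',311,256,80),
 ('brktL top',217,190,80),('brktL bot',217,238,80),('block',216,154,50),('carrier front L',240,163,34),('carrier frontR',316,164,34),('plateBL',213,284,8),('plateBR',343,282,8),('plateTL',200,0,8),('plateTR',357,0,8),('holeL',221,268,8),('holeR',335,268,8)]: show(nm,U,V,z)
t=load('t1')
for U,V in [(577,225),(600,228),(597,270),(575,270)]:
    p=atz(t,185+U/5.2,180+V/5.2,100)[:2]; print('post top',p.round(1),((p-O)@x).round(1),((p-O)@u).round(1))
a=cv2.imread('pics/w1.png')[40:290,190:370]; cv2.imwrite('pics/w1c.png',cv2.resize(a,None,fx=2.4,fy=2.4,interpolation=cv2.INTER_CUBIC))
E
```

```text
[ 247   63   65   69 2867] [278.93826299  96.21695152]
cap c bbox [489.5  50.3] rail(x,y) -3.3 -26.0
stripeL [512.6  48.2] rail(x,y) 19.9 -24.3
stripeR [466.6  53.2] rail(x,y) -26.4 -26.9
Lmouth [553.7  96.1] rail(x,y) 52.6 29.7
Lbend [547.1 151.1] rail(x,y) 37.0 82.9
Lend [559.6 222.7] rail(x,y) 37.6 155.6
Rmouth [448.7 116.9] rail(x,y) -54.4 33.0
Rbend [469.8 161.5] rail(x,y) -41.0 80.5
Rend [480.2 235.9] rail(x,y) -42.9 155.5
brktL top [576.1 136.6] rail(x,y) 68.0 73.4
brktL bot [588.4 194.3] rail(x,y) 70.7 132.3
block [574.4  98.2] rail(x,y) 72.6 35.2
carrier front L [549.8 115.6] rail(x,y) 45.5 48.3
carrier frontR [455.  132.6] rail(x,y) -50.8 49.5
plateBL [626.8 287.7] rail(x,y) 93.2 230.7
plateBR [436.9 315.9] rail(x,y) -98.7 227.4
plateTL [563.1 -81. ] rail(x,y) 90.8 -143.4
plateTR [377.7 -50.3] rail(x,y) -97.1 -143.5
holeL [609.8 264.5] rail(x,y) 80.3 205.0
holeR [445.9 291.7] rail(x,y) -85.9 205.0
post top [486.3 -56.1] 11.0 -131.5
post top [484.1 -71.5] 11.3 -147.0
post top [455.9 -68.8] -16.9 -149.0
post top [456.1 -54.2] -19.1 -134.5
```

View pics/w1c.png

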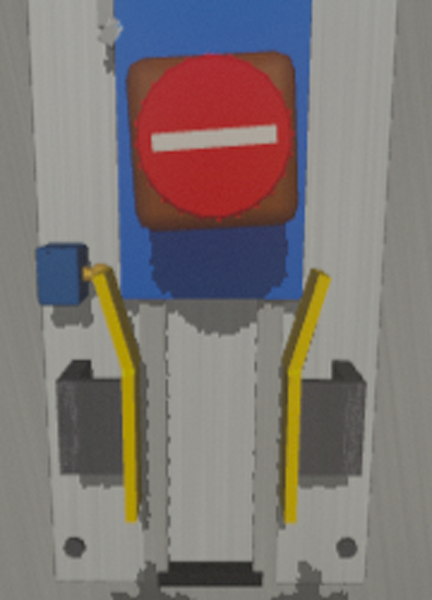

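```bash
python3 - <<'E'
from h import *
c=load('w1'); h=np.radians(80.57); u=np.array([np.cos(h),np.sin(h)]); x=np.array([u[1],-u[0]]); O=np.array([497,75.4])
def show(nm,U,V,z):
    p=atz(c,U,V,z)[:2]; print(nm,'rail(x,y)',((p-O)@x).round(1),((p-O)@u).round(1))
show('stop inner',278,274,34);show('stop inner',278,274,20);show('ball',228,153,26);show('notchA',235,20,26);show('notchB',235,50,26)
a=cv2.imread('pics/w1.png')[0:180,190:330]; cv2.imwrite('pics/w1d.png',cv2.resize(a,None,fx=3.3,fy=3.3,interpolation=cv2.INTER_CUBIC))
print(robot.read_gripper_width(),robot.read_force())
E
```

```text
stop inner rail(x,y) -2.7 201.9
stop inner rail(x,y) -2.8 208.7
ball rail(x,y) 61.4 36.5
notchA rail(x,y) 47.6 -117.5
notchB rail(x,y) 48.6 -85.2
85.0412446784659 [ 0.03060248  0.02979674 -0.34216584]
```

View pics/w1d.png

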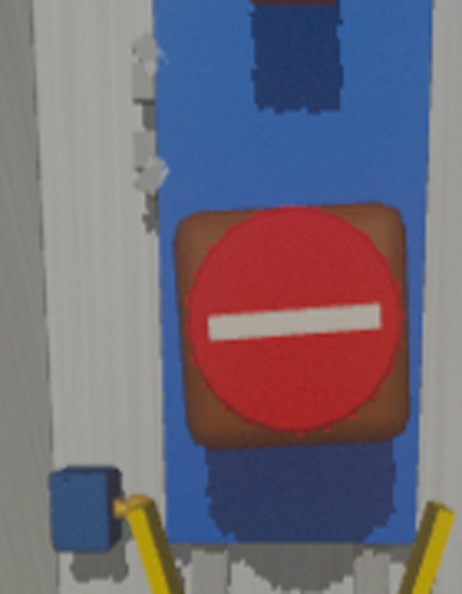

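```bash
cat >> h.py <<'E'
h=np.radians(80.57); u=np.array([np.cos(h),np.sin(h)]); xr=np.array([u[1],-u[0]]); O=np.array([497,75.4])
def W(a,b,z): return [*(O+a*xr+b*u),z]
def Rl(p): p=np.array(p)[:2]-O; return np.array([p@xr,p@u]).round(2)
E
python3 - <<'E'
from h import *
q=down(h+np.pi/2).as_quat()
robot.command_gripper(0,40)
print(robot.read_gripper_width(),robot.read_clock())
robot.move_to(W(-2.8,-190,260),q)
robot.servo_line(W(-2.8,-190,122),q,v=120)
print(Rl(robot.read_tool_pos()),robot.read_force().round(2) if hasattr(robot.read_force(),'round') else robot.read_force())
f0=np.array(robot.read_force())
r=robot.servo_line(W(-2.8,-140,122),q,v=25,stop_force=1.5)
f=np.array(robot.read_force())-f0
print(r,Rl(robot.read_tool_pos()),f.round(2),f[:2]@u,robot.read_clock())
snap('scene','s2.png')
E
```

```text
0.24606377879928887 3.3333
[  -2.39 -189.96] [-0.35  0.61  0.95]
True [  -3.06 -158.17] [ 0.19 -0.88 -1.29] -0.8388816604072309 6.9583
```

View pics/s2.png

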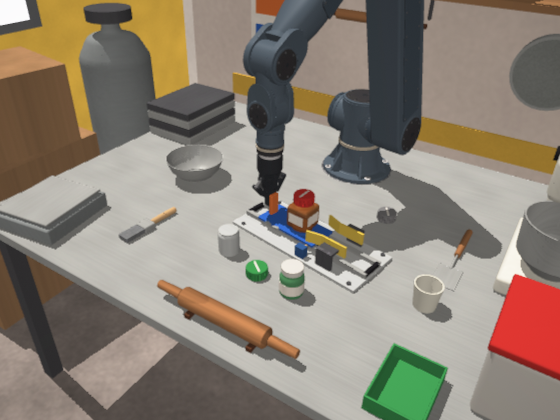

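The scene view shows the closed fingers just behind the orange post at (273,203). Contact came exactly where I predicted, so I'll push now.

```bash
python3 - <<'E'
from h import *
q=down(h+np.pi/2).as_quat()
for y,v in [(-100,45),(-50,45),(-40,25)]:
    r=robot.servo_line(W(-2.8,y,122),q,v=v,stop_force=25)
    f=np.array(robot.read_force()); print(r,Rl(robot.read_tool_pos()),(f[:2]@u).round(2),f.round(1),robot.read_clock())
snap('scene','s3.png')
E
```

```text
False [  -2.77 -100.05] -0.23 [-0.9 -0.1  0.4] 8.4583
False [ -2.83 -50.02] 0.17 [-0.6  0.3 -0.2] 9.7167
False [ -2.82 -39.88] -1.45 [-0.1 -1.5 -0.7] 10.2667
```

View pics/s3.png

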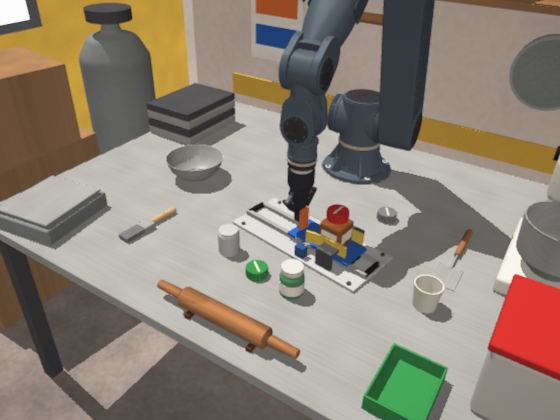

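```bash
python3 - <<'E'
from h import *
q=down(h+np.pi/2).as_quat(); pk=0
y=-40
while y<-17:
    y+=1.5
    robot.servo_line(W(-2.8,y,122),q,v=15,stop_force=25)
    f=np.array(robot.read_force())[:2]@u; print(Rl(robot.read_tool_pos())[1],f.round(2),end=' | ')
    pk=min(pk,f)
    if pk<-5 and f>-1.5: break
print(robot.read_clock())
snap('scene','s4.png');a=cv2.imread('pics/s4.png')[175:285,235:405]; cv2.imwrite('pics/s4c.png',cv2.resize(a,None,fx=4.7,fy=4.7,interpolation=cv2.INTER_CUBIC))
snap('wrist','w4.png')
E
```

```text
-38.49 -2.18 | -36.82 -1.53 | -35.29 -0.93 | -33.8 -0.38 | -32.35 -0.81 | -30.82 -1.35 | -29.3 -0.72 | -27.8 -0.91 | -26.21 -0.08 | -24.77 -0.14 | -23.33 0.17 | -21.9 -0.16 | -20.44 -0.32 | -19.23 -4.05 | -17.5 -2.67 | -15.76 -1.66 | 14.3167
```

View pics/s4c.png

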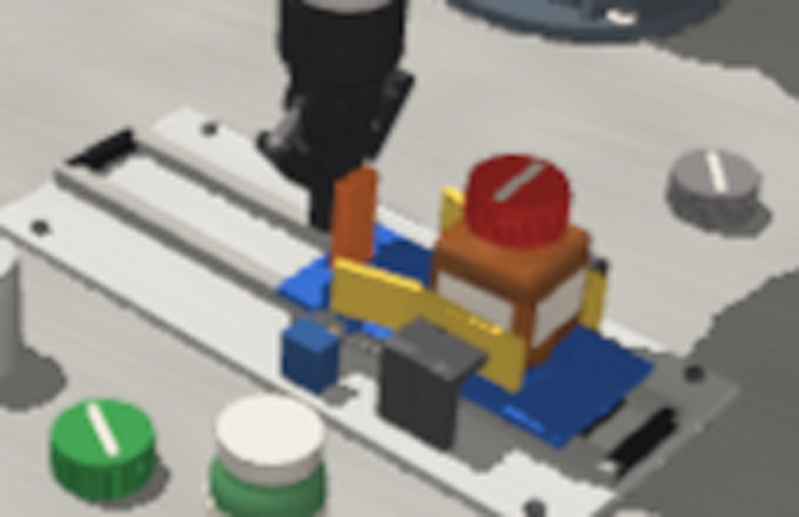

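Forces are ambiguous. I'll back off and look from above to see where the notch sits relative to the ball.

```bash
python3 - <<'E'
from h import *
q=down(h+np.pi/2).as_quat()
robot.servo_line(W(-2.8,-45,122),q,v=120)
robot.servo_line(W(-2.8,-45,215),q,v=200)
robot.move_to(W(30,80,300),q)
c=snap('wrist','w5.png'); print(robot.read_clock())
E
```

```text
16.1417
```

View pics/w5.png

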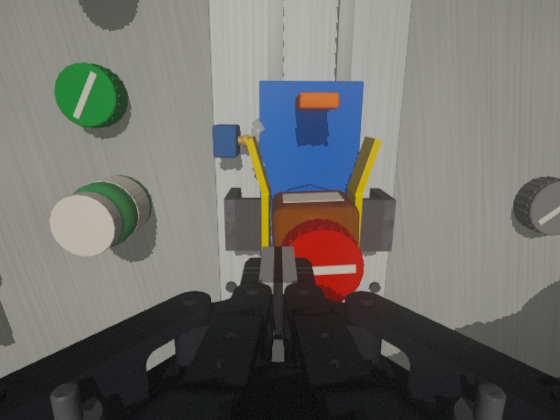

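```bash
python3 - <<'E'
from h import *
c=load('w5')
a=cv2.imread('pics/w5.png')[70:200,200:380]; cv2.imwrite('pics/w5c.png',cv2.resize(a,None,fx=4.4,fy=4.4,interpolation=cv2.INTER_CUBIC))
for nm,U,V,z in [('post top',319,93.5,100),('post front edge mid',319,107,100),('post rear top',319,94,100),('carrier rearL',260,82,34),('carrier rearR',362,82,34),('ramp',259,127,30),('ball',243,140,26),('notch?',255,137,30)]: print(nm,Rl(atz(c,U,V,z)))
E
```

```text
post top [-3.51 -2.13]
post front edge mid [-3.82  7.49]
post rear top [-3.52 -1.78]
carrier rearL [ 43.19 -15.98]
carrier rearR [-50.39 -16.12]
ramp [44.82 24.35]
ball [60.83 36.89]
notch? [48.8  33.76]
```

View pics/w5c.png

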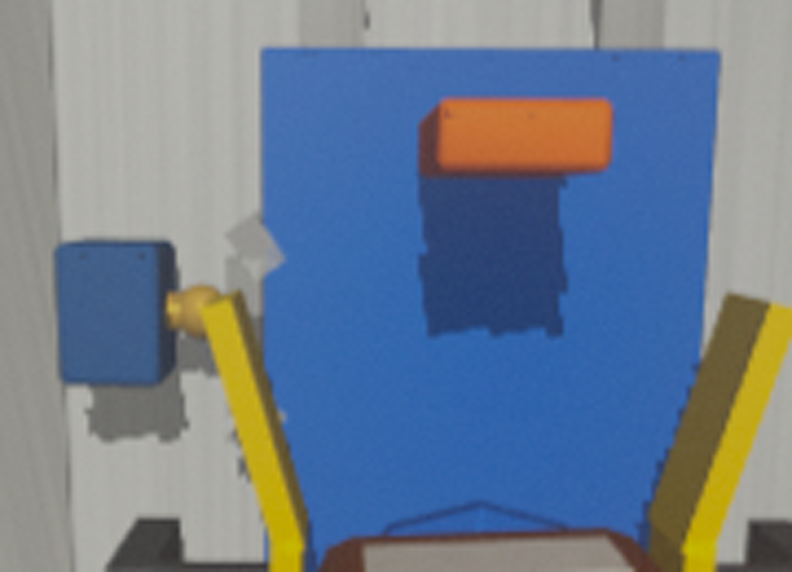

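```bash
python3 - <<'E'
from h import *
c=load('w1');d=load('w5')
for z in (24,30,34):
  print(z,[(n,Rl(atz(c,U,V,z))[1]) for n,U,V in [('dA',234.5,14.5),('bA',234,25.8),('gap',233.5,35.5),('bB',233.3,45.5),('dB',236,54),('ball',228,153)]],[(n,Rl(atz(d,U,V,z))[1]) for n,U,V in [('dA',258,125.7),('bA',255.2,132.5),('ball',244.3,140)]])
E
```

```text
24 [('dA', np.float64(-123.77)), ('bA', np.float64(-111.8)), ('gap', np.float64(-101.38)), ('bB', np.float64(-90.5)), ('dB', np.float64(-81.13)), ('ball', np.float64(36.75))] [('dA', np.float64(23.3)), ('bA', np.float64(29.79)), ('ball', np.float64(37.02))]
30 [('dA', np.float64(-122.24)), ('bA', np.float64(-110.44)), ('gap', np.float64(-100.16)), ('bB', np.float64(-89.42)), ('dB', np.float64(-80.18)), ('ball', np.float64(36.12))] [('dA', np.float64(23.14)), ('bA', np.float64(29.51)), ('ball', np.float64(36.62))]
34 [('dA', np.float64(-121.23)), ('bA', np.float64(-109.53)), ('gap', np.float64(-99.35)), ('bB', np.float64(-88.71)), ('dB', np.float64(-79.55)), ('ball', np.float64(35.69))] [('dA', np.float64(23.03)), ('bA', np.float64(29.32)), ('ball', np.float64(36.35))]
```

Comparing the outer ramps, the notch centre may now be about 5–7 mm past the ball, which would be an overshoot. I'll look at the detent from its own side to settle it.

```bash
python3 - <<'E'
from h import *
q=down(h+np.pi/2).as_quat()
robot.move_to(W(100,75,240),q)
c=snap('wrist','w6.png'); print(robot.read_clock(),Rl(c['pose'][:3,3]),c['pose'][2,3])
U,V=proj(c,W(55,37,30)); print(U,V)
a=cv2.imread('pics/w6.png'); U,V=int(U),int(V); a=a[max(0,V-70):V+50,max(0,U-70):U+90]; cv2.imwrite('pics/w6c.png',cv2.resize(a,None,fx=5,fy=5,interpolation=cv2.INTER_CUBIC))
E
```

```text
16.65 [98.18  7.19] 308.81903888656
330.0226862473851 153.74295243264862
```

View pics/w6c.png

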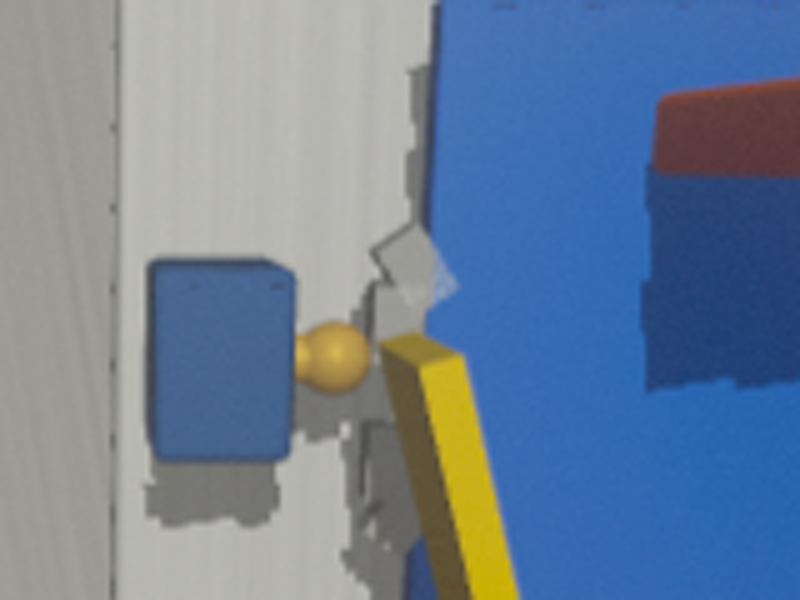

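```bash
python3 - <<'E'
from h import *
c=load('w6'); U0,V0=260,83
for n,a,b in [('dA leftcorner',372,252),('dA top',415,225),('blkA left top',372,282),('ball c',337,357),('ball right',371,357),('blkB top-left',365,422),('blkB bottom',362,520),('block unit top',220,260),('block unit bot',220,460)]:
    print(n,[tuple(Rl(atz(c,U0+a/5,V0+b/5,z))) for z in (22,30)])
a=cv2.imread('pics/w6.png')[130:190,320:350]; a=cv2.convertScaleAbs(a,alpha=1.5,beta=-60); cv2.imwrite('pics/w6d.png',cv2.resize(a,None,fx=12,fy=9,interpolation=cv2.INTER_CUBIC))
c=load('w1'); a=cv2.imread('pics/w1.png')[0:70,215:255]; cv2.imwrite('pics/w1e.png',cv2.resize(a,None,fx=8,fy=8,interpolation=cv2.INTER_NEAREST))
E
```

```text
dA leftcorner [(np.float64(50.8), np.float64(21.38)), (np.float64(52.12), np.float64(20.99))]
dA top [(np.float64(43.99), np.float64(17.1)), (np.float64(45.5), np.float64(16.83))]
blkA left top [(np.float64(50.61), np.float64(26.19)), (np.float64(51.93), np.float64(25.66))]
ball c [(np.float64(55.91), np.float64(38.39)), (np.float64(57.09), np.float64(37.52))]
ball right [(np.float64(50.28), np.float64(38.4)), (np.float64(51.62), np.float64(37.53))]
blkB top-left [(np.float64(50.85), np.float64(49.21)), (np.float64(52.17), np.float64(48.04))]
blkB bottom [(np.float64(50.7), np.float64(65.9)), (np.float64(52.03), np.float64(64.27))]
block unit top [(np.float64(75.57), np.float64(22.61)), (np.float64(76.2), np.float64(22.18))]
block unit bot [(np.float64(74.99), np.float64(55.56)), (np.float64(75.63), np.float64(54.21))]
```

View pics/w6d.png

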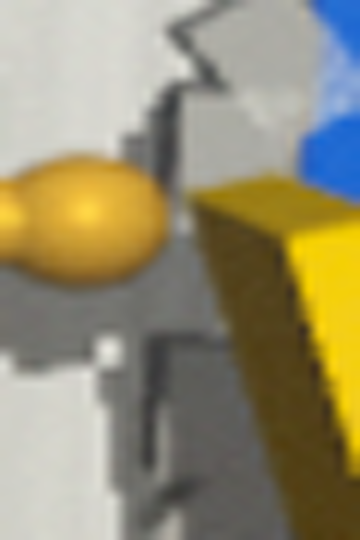

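View pics/w1e.png

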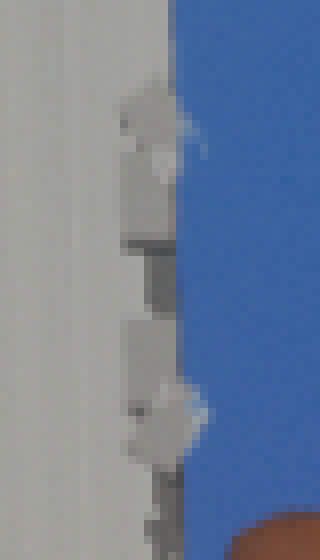

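The close-up shows the ball, at rail y≈38, resting on the edge of the rear ridge. The notch runs from about 38 to 48.6, so the carrier is about 5 mm past the station. I'll nudge it back by pressing the post's front face, with the fingertips between the post and the jar.

```bash
python3 - <<'E'
from h import *
q=down(h+np.pi/2).as_quat()
robot.move_to(W(-3,32,235),q)
robot.servo_line(W(-3,32,148),q,v=120)
f0=np.array(robot.read_force())[:2]@u
r=robot.servo_line(W(-3,21.5,148),q,v=15,stop_force=1.5)
y=Rl(robot.read_tool_pos())[1]; print('contact',r,y,(np.array(robot.read_force())[:2]@u-f0).round(2))
y=min(y,22)
pk=0
while y>15.2:
    y-=0.7
    robot.servo_line(W(-3,y,148),q,v=8)
    f=np.array(robot.read_force())[:2]@u-f0; print(Rl(robot.read_tool_pos())[1],f.round(2),end=' | ')
    pk=max(pk,f)
    if pk>2.5 and f<0.8: break
print(robot.read_clock()); snap('wrist','w7.png')
E
```

```text
contact False 21.49 0.45
20.82 -0.54 | 20.13 2.17 | 19.31 1.05 | 18.5 -0.38 | 17.87 0.35 | 17.21 0.55 | 16.55 0.46 | 15.93 1.52 | 15.18 2.17 | 21.15
```

View pics/w7.png

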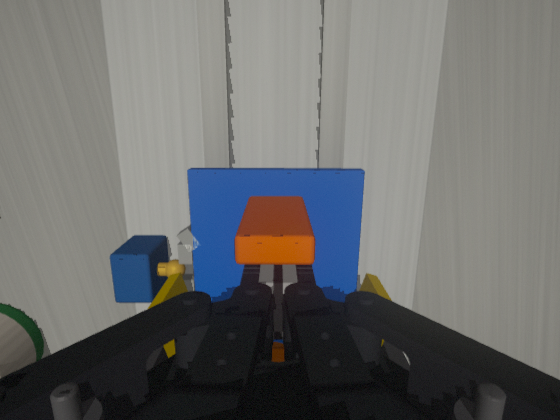

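The force trace shows contact at 20.1, a snap at about 19 with free travel, then gentle contact again at 16. The carrier seems to be in the notch. I'll retreat and verify.

```bash
python3 - <<'E'
from h import *
q=down(h+np.pi/2).as_quat()
robot.servo_line(W(-3,28,148),q,v=80)
robot.servo_line(W(-3,28,225),q,v=200)
robot.command_gripper(85,100)
robot.move_to(W(85,72,270),q)
c=snap('wrist','w8.png'); print(robot.read_clock())
U,V=proj(c,W(55,37,30)); print(U,V); U,V=int(U),int(V)
a=cv2.imread('pics/w8.png')[V-50:V+45,U-60:U+70]; cv2.imwrite('pics/w8c.png',cv2.resize(a,None,fx=6,fy=6,interpolation=cv2.INTER_CUBIC))
E
```

```text
23.3833
309.3210707830177 151.0642937065271
```

View pics/w8c.png

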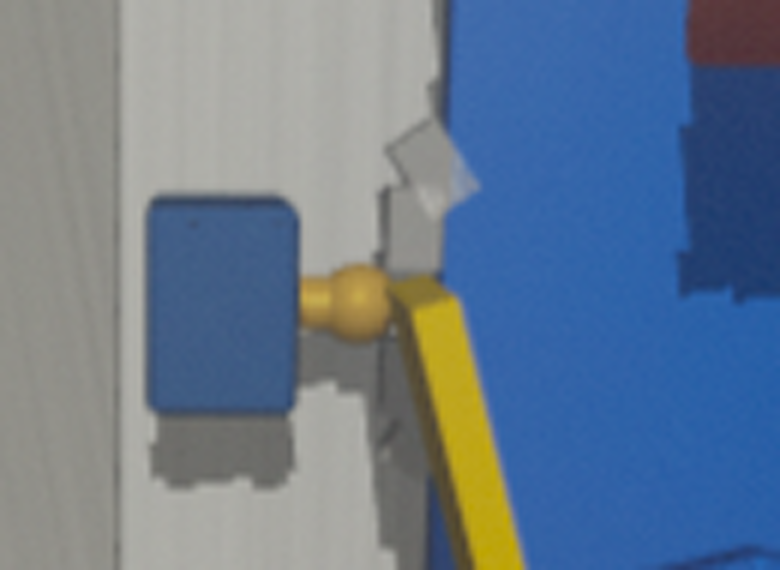

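View pics/w8.png

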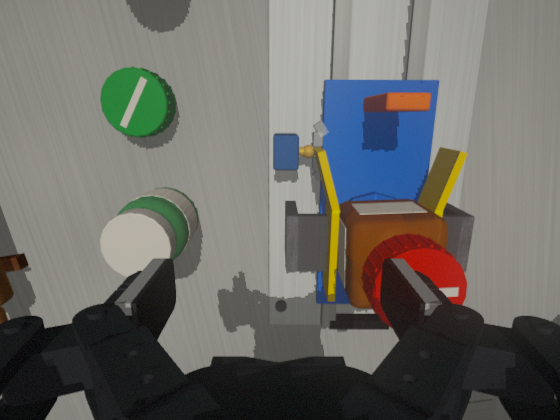

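The ball now protrudes past the ridge face into the notch, so the carrier is seated with the jar between the cheeks. Next I'll measure the cap for the grasp.

```bash
python3 - <<'E'
from h import *
q=down(np.radians(100)).as_quat()
p=np.array(W(-3,113,0))
robot.move_to([p[0]+95,p[1]+15,290],q)
c=snap('wrist','w9.png'); print(robot.read_clock())
hsv=cv2.cvtColor(c['pixels'],cv2.COLOR_RGB2HSV)
m=cv2.inRange(hsv,(0,180,60),(6,255,255))|cv2.inRange(hsv,(172,180,60),(180,255,255))
n,l,s,ce=cv2.connectedComponentsWithStats(m); i=1+np.argmax(s[1:,4]); print(s[i],ce[i])
print('pred cap',p, [proj(c,[p[0]+29*np.cos(t),p[1]+29*np.sin(t),149]) for t in (0,1.57,3.14,4.71)])
E
```

```text
24.6417
[ 228    6  103  111 7687] [278.99336542  60.59555093]
pred cap [512.55474385 187.36450305   0.        ] [(np.float64(273.234551902193), np.float64(115.25318205846182)), (np.float64(331.49104222766164), np.float64(73.10136087502673)), (np.float64(291.4084387558876), np.float64(7.952145896995319)), (np.float64(231.7450714841737), np.float64(53.88131797333938))]
```

View pics/w9.png

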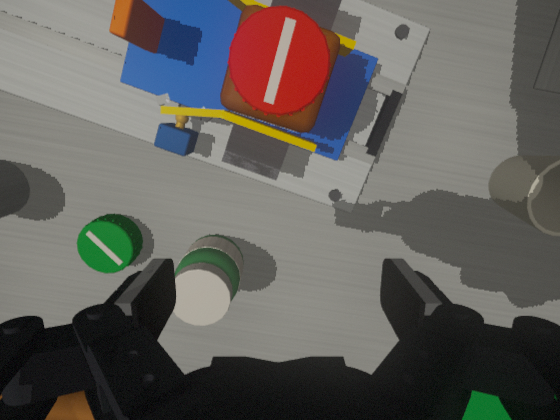

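```bash
python3 - <<'E'
from h import *
from scipy.optimize import least_squares
c=load('w9'); obs=np.array([228,6,330,116.])
T=np.linspace(0,2*np.pi,90)
def bb(p):
    P=np.array([proj(c,[p[0]+29*np.cos(t),p[1]+29*np.sin(t),z]) for t in T for z in (149,122)]); return np.r_[P.min(0),P.max(0)]
p0=np.array([512.5,187.4]); print(bb(p0)-obs)
s=least_squares(lambda p:bb(p)-obs,p0,diff_step=1e-4); p=s.x; print(p,Rl(p),s.fun.round(1))
assert np.linalg.norm(p-p0)<5
np.save('cap.npy',p)
q=down(np.radians(100)).as_quat()
robot.move_to([*p,250],q)
robot.servo_line([*p,189],q,v=80,stop_force=8)
print(robot.read_tool_pos(),robot.read_clock(),np.round(robot.read_force(),2))
robot.command_gripper(50,100)
print('w',robot.read_gripper_width(),np.round(robot.read_force(),2),np.round(robot.read_wrist_torque(),2),robot.read_tool_pos(),robot.read_clock())
snap('scene','s5.png');a=cv2.imread('pics/s5.png')[120:280,230:410]; cv2.imwrite('pics/s5c.png',cv2.resize(a,None,fx=4,fy=3.7,interpolation=cv2.INTER_CUBIC))
E
```

```text
[ 3.30230353  0.93275762  2.7505577  -0.08004249]
[512.55676848 185.65273147] [ -2.72 111.31] [ 0.3  0.4 -0.3 -0.5]
[512.91823571 185.76383542 189.42020321] 26.05 [ 0.12  1.21 -0.19]
w 56.02257712723518 [-1.86 -0.29  9.11] [-0.01  0.47  0.01] [512.81014036 185.84872361 190.25979954] 26.4333
```

View pics/s5c.png

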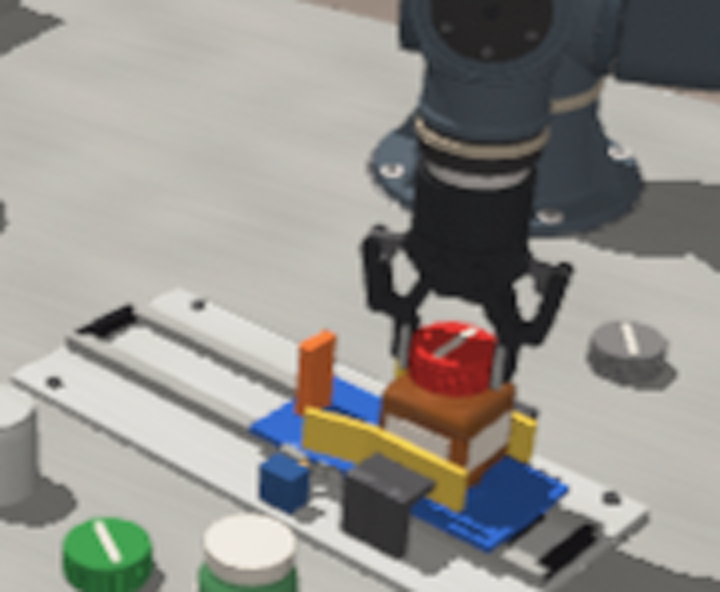

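The fingers hold the cap at width 56, with a light downward preload of 9 N. I'll twist with the last joint alone.

```bash
python3 - <<'E'
from h import *
def yaw(): return np.degrees(np.arctan2(*R.from_quat(robot.read_orientation()).as_matrix()[1::-1,1]))
q0=np.array(robot.read_q()); y0=yaw(); print(q0.round(3),y0)
for a in (15,30,45,55,64,72):
    q=q0.copy(); q[5]-=np.radians(a); robot.movej(q)
    print(a,(yaw()-y0).round(1),'F',np.round(robot.read_force(),1),'M',np.round(robot.read_wrist_torque(),2),'z',robot.read_tool_pos()[2].round(2),robot.read_gripper_width().round(2),robot.read_clock())
snap('scene','s6.png');a=cv2.imread('pics/s6.png')[120:280,230:410]; cv2.imwrite('pics/s6c.png',cv2.resize(a,None,fx=4,fy=3.7,interpolation=cv2.INTER_CUBIC))
E
```

```text
[ 0.348  0.333 -0.18   1.056  0.     0.173] 100.00524829514902Traceback (most recent call last):
  File "<stdin>", line 6, in <module>
AttributeError: 'float' object has no attribute 'round'
```

```bash
python3 - <<'E'
from h import *
def yaw(): return np.degrees(np.arctan2(*R.from_quat(robot.read_orientation()).as_matrix()[1::-1,1]))
q0=np.array(robot.read_q()); j0=0.173
def rep(a): print(a,round(yaw()-100,1),'F',np.round(robot.read_force(),1),'M',np.round(robot.read_wrist_torque(),2),'p',np.round(robot.read_tool_pos(),1),round(float(robot.read_gripper_width()),2),robot.read_clock())
rep('now')
for a in (30,45,55,64,72):
    q=q0.copy(); q[5]=j0-np.radians(a); robot.movej(q); rep(a)
snap('scene','s6.png');a=cv2.imread('pics/s6.png')[120:280,230:410]; cv2.imwrite('pics/s6c.png',cv2.resize(a,None,fx=4,fy=3.7,interpolation=cv2.INTER_CUBIC))
E
```

```text
now 14.8 F [ 0.6 -0.2 -0.4] M [-0.19 -0.13  0.05] p [513.  185.8 190.4] 56.15 26.8417
30 29.6 F [ 0.2 -1.  -0.3] M [-0.16  0.02 -0.05] p [512.9 185.7 190.5] 56.1 27.2
45 44.6 F [-0.3 -1.4  2.4] M [-0.17  0.1  -0.01] p [513.  185.8 190.7] 56.36 27.5583
55 54.7 F [ 0.1 -1.   8.3] M [-0.19  0.04  0.05] p [513.5 186.  191.5] 56.44 27.85
64 63.7 F [ 1. -0.  9.] M [-0.11 -0.01  0.06] p [513.7 186.1 191.6] 56.22 28.125
72 71.7 F [ 0.5 -0.6  8.9] M [-0.04 -0.02  0.01] p [513.8 186.1 191.6] 56.39 28.3833
```

View pics/s6c.png

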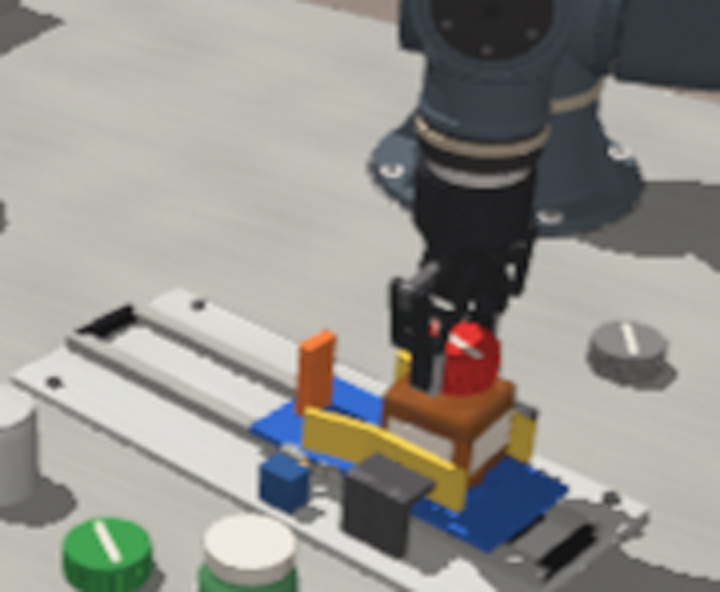

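The stripe has turned with the gripper by about 72°. An upward seal force of about 9 N appeared between 45° and 55°, so the thread has released. I'll lift gently with force checks.

```bash
python3 - <<'E'
from h import *
p=np.array(robot.read_tool_pos()); o=robot.read_orientation()
for z in (193.5,196,200):
    r=robot.servo_line([p[0],p[1],z],o,v=15,stop_force=14)
    print(r,np.round(robot.read_force(),1),np.round(robot.read_tool_pos(),1),robot.read_gripper_width(),robot.read_clock())
snap('scene','s7.png');a=cv2.imread('pics/s7.png')[120:280,230:410]; cv2.imwrite('pics/s7c.png',cv2.resize(a,None,fx=4,fy=3.7,interpolation=cv2.INTER_CUBIC))
E
```

```text
False [1.1 0.8 0.7] [513.8 186.2 193.4] 56.19458954852284 28.8
False [ 0.5 -1.2 -0.8] [513.8 186.1 196. ] 56.055747907641965 29.1167
False [ 0.6 -0.5 -0.4] [513.7 186.2 200.1] 56.37249210359307 29.5333
```

View pics/s7c.png

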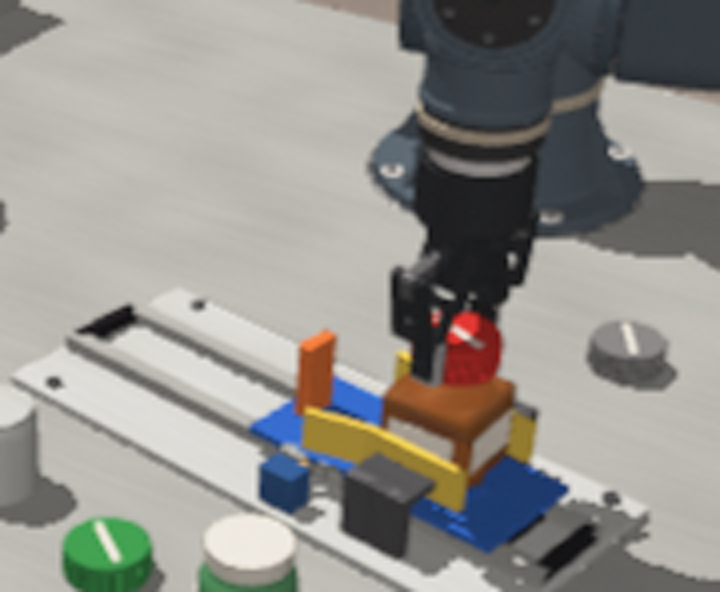

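Jar stays put and the force is only about the cap's weight (0.5 N). I'll finish the lift straight up.

```bash
python3 - <<'E'
from h import *
p=np.array(robot.read_tool_pos()); o=robot.read_orientation()
r=robot.servo_line([p[0],p[1],231],o,v=35,stop_force=10)
print(r,np.round(robot.read_force(),1),np.round(robot.read_tool_pos(),1),robot.read_gripper_width(),robot.read_clock())
robot.dwell(0.5)
print(np.round(robot.read_force(),1),np.round(robot.read_tool_pos(),1),np.round(R.from_quat(robot.read_orientation()).as_matrix()[:,2],3))
snap('scene','s8.png');a=cv2.imread('pics/s8.png')[120:280,230:410]; cv2.imwrite('pics/s8c.png',cv2.resize(a,None,fx=4,fy=3.7,interpolation=cv2.INTER_CUBIC))
snap('wrist','w10.png')
E
```

```text
False [ 0.6 -0.  -0.7] [513.6 186.1 230.8] 56.32268569391493 30.6167
[ 0.5 -1.3 -0.8] [513.7 186.1 231. ] [ 0.005  0.002 -1.   ]
```

View pics/s8c.png

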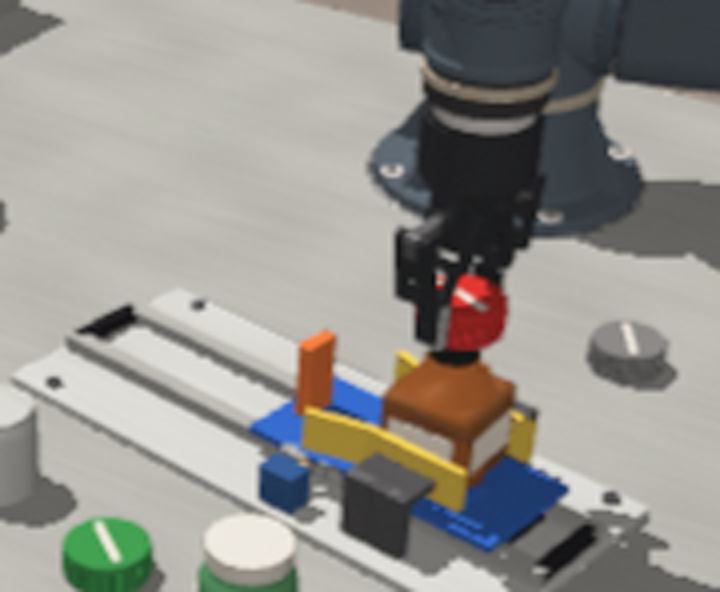

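View pics/w10.png

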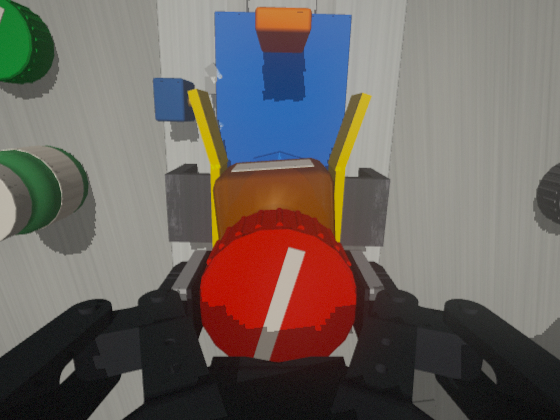

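```bash
python3 - <<'E'
from h import *
c=load('w10'); d=load('w8')
print('carrier rear y now',Rl(atz(c,283,12,34)),'before twist',Rl(atz(d,380,80,34)))
s=load('s8'); hsv=cv2.cvtColor(s['pixels'],cv2.COLOR_RGB2HSV)
m=cv2.inRange(hsv,(0,180,60),(6,255,255)); m[:,:320]=0;m[:180]=0;m[240:]=0;m[:,380:]=0
ys,xs=np.nonzero(m); print('red bbox',xs.min(),xs.max(),ys.min(),ys.max())
for zb in (157,163,169): 
    P=np.array([proj(s,[513.5+29*np.cos(t),186+29*np.sin(t),z]) for t in np.linspace(0,6.3,60) for z in (zb,zb+27)]); print(zb,P.min(0).round(1),P.max(0).round(1))
E
```

```text
carrier rear y now [ -3.81 -23.15] before twist [ -2.39 -22.44]
red bbox 339 355 194 214
157 [333.1 194.7] [356.2 215.3]
163 [333.3 192.8] [356.5 213.4]
169 [333.5 190.8] [356.7 211.4]
```

```bash
python3 - <<'E'
from h import *
print(robot.sign_off(),robot.read_clock())
E
```

```text
the job is handed in; nothing more can be done
the job is handed in; nothing more can be done
```

The carrier is in its station with the jar standing in it. The gripper still holds the red cap about 20 mm above the jar's mouth. I handed the job in at about 31 s of the 58 s allowed.

- **Carrier:** My first push overshot the station by about 5 mm. The forces were unclear, and a close-up showed the ball on the ridge past the notch. I pressed the post's front face to nudge the carrier back until it clicked. A second close-up then showed the ball seated in the notch. Judged strictly on "push until it clicks", this correction was not part of the plan.
- **Cap:** I turned it 72° anticlockwise. An upward seal force of about 9 N appeared between 45° and 55°, which marked the thread letting go. During the lift the force was only about the cap's own weight, and the jar stayed down.
- **Last checks:**
  - The cap is held at 56 mm width with the tool vertical to within 0.3°.
  - Its lower edge is 16–22 mm above the mouth by camera, or about 22 mm from the lift height.
  - The carrier's rear edge moved by less than 1 mm during the twist and lift, which is within measuring error.
  - The jar and the items near the rail look undisturbed in the last views. I did not check the bowl, cup, scraper and brush specifically after the lift.

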